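Push a mower's gear lever round its L-shaped gate

ROBOT

A 6-joint arm with a two-finger parallel gripper is mounted at the origin on the work surface. World frame = base frame: x ahead of the robot, y to its left, z up, the work surface at z = 0. Lengths are in m, angles in rad, forces in N, time in s.
With the tool pointing down it reaches from about 0.25 to 0.725 m from the base axis. Payload 4 kg.
Tool frame: the origin (TCP) lies on the front face of the gripper's body, between the roots of the fingers; the fingertips stand 73 mm ahead of it and the grasp point (between the pads) lies 54 mm ahead of it; z points along the fingers, y is the line along which they close (so a half turn about z gives the same grasp; the last joint's range is limited). The gripper opens to 85 mm and grips with 20 to 120 N. Pads are 22 mm wide; open, the fingers measure 114 mm over their backs; the gripper's body (76 mm by 85 mm) begins 54 mm behind the grasp point. The pads swing forward as they close: fully open they stand 13 mm farther back than shut.
Start: joints at [1.16, 0.241, 0.005, 1.335, 0, 1.571], TCP at [0.2, 0.458, 0.304] pointing down, gripper open.
Joint ranges: [-2.72, 2.72], [-1.05, 1.87], [-1.09, 1.28], [-1.99, 2.15], [-1.42, 1.44], [-3.14, 3.14]. Speed limits (rad/s): [2.79, 2.79, 3.14, 3.14, 3.14, 3.14].

INTERFACE

Orientations are given as a unit quaternion [x, y, z, w].
In Python, from workcell import bot gives the robot as it stands. The module is installed in compiled form; this text tells all that it offers.
- The arm moves only by the tool step_arm, never from a script. Its argument "rows" is a list of rows, each a list of 2 entries, a list of its own where there are three numbers: the shift along the tool's x, y, z in mm, then the turn about the tool's z in degrees. A call has 1 to 12 rows; each row is the pose to reach, as a shift and turn from the pose commanded when the call began, along the tool's axes at that moment; what a row does not reach only later rows make up. A row lasts 1/8 s, in which the tool goes at most 62.5 mm and 10.7 degrees, less where a joint would pass 70% of its speed; a pose out of reach is approached as far as the arm can. A call with a gripper value outside its range is refused whole. "claw" is the gripper's target within -1 to 1 (shut at 1, half-way at 0, fully open at -1), set as the call begins (left out, the last holds). The fingers move at their own pace and stop on an object; the grip force is fixed at half the most. Time passes only in rows, so rows that repeat a pose let the fingers close. It gives the time, the measured TCP pose, the force, the opening and the grip force at its end, in the units of the state.
- bot.get_obs(): the state, without advancing time (a new reading comes with each control period).
- bot.camera(name): name is "scene" or "top" or "wrist"; returns (picture, depth): 384x512x3 uint8, red, green, blue; 384x512 float32, m along the optical axis (not along the pixel's ray), 0 where there is no reading.
- bot.camera_params(name): a dict with "fx", "fy", "cx", "cy" (pixels), "pose" (4x4, takes a point from camera to world coordinates). Camera axes: x right, y up, looking along -z (the intrinsics and any distortion apply to the point x, -y, -z); pixel columns grow to the right and rows downward; lengths in m; the calibration is good to about 2 mm. The wrist camera is an equidistant fisheye: a pixel r from the principal point sees the ray r / f radians off the axis. A picture is of the moment at which its call begins: read the wrist's pose just before it. camera_params takes no time and is no camera call; for the wrist camera it gives the pose at the moment of the call.
- bot.job_done(): hands the job in; it is judged then, once.
Trained networks look in the newest picture that a camera, given by its name, has taken for a name from the list of things; names that differ only in an ending like _2 or _b are one class to them, and where a whole thing is asked for, a point or a joint stands for the part that bears it (a point fixed in the world has none). Each returns a list of dicts, best first, with "score" (0 to 1); they miss things now and then, are a little off and sometimes report something else, mostly with a low value. They report only what shows in the picture. A call takes as long as a camera call.
- bot.trace(target, camera): "pixels" (384x512 bool, what is visible of it) and "uv" ([column, row] in pixels, amid what is visible of it).
The state is a dict: "clock": time; "joint_pos": joint angles; "joint_vel": joint speeds; "tau": joint torques, N m; "eef_pos": TCP position; "tool_rot": TCP orientation; "ft_force": force on the tool from outside, world axes, zero at the start; "ft_torque": the same for the moment, N m; "grip_width": finger opening in m; "grasp_force": force on a finger pad.
Only numpy, scipy, OpenCV 4.12 (cv2) and the standard library are available. Lean on these libraries where they do the work, as an engineer would, in place of code of your own. Each camera call takes 0.05 s, during which the arm holds its last target. There are 200 camera calls.

TASK

Move the mower's gear lever by pushing it with the fingers: from the long leg of the L-shaped gate on the red console push its black knob along to the corner, then push it sideways into the short leg all the way home to the end with the green mark, and come clear. Only push from outside with the fingers; do not take the knob between them, and leave the spray can, oil bottle, socket and screwdriver where they stand.

Things in the scene. Friction and masses are not known exactly. Their poses are not given: they have to be found in the camera images.
- console: red box bolted to the bench, placed and turned (to 0.8 rad) afresh each time; 200 mm in x by 180 in y (y -75 to +105), 150 high; low feet stick out 32 mm at both x ends. Origin on the bench under the lever's pivot, z up. In its metal top plate an L-shaped slot, 16 mm wide: long leg along x from -43 to +33 mm at y = 0 (yellow mark at -x), short leg along y at x = 25 mm to y = 53 mm (green mark)
- corner (a point): centre line of the slot at its corner, at the plate's top; console frame (25, 0, 150) mm
- slot_end (a point): where the lever's rod stands when home at the end of the short leg, at the plate's top; console frame (25, 47, 150) mm
- knob (a point): middle of the lever's black knob (thin yellow band): 30 mm thick, from 27 mm below to 26 above this point, tapered in the last 10; z runs up the lever. The 12 mm rod tilts about a pivot 20 mm above the console's origin, 185 mm from this point. Joints a = fore_aft, b = sideways put it in the console frame at (185 cos b sin a, 185 sin b, 20 + 185 cos b cos a) mm
- fore_aft (a joint): tilt of the lever along the console's x, rad; 0 upright, grows towards +x. Starts at -0.25 to -0.05 in the long leg; about 0.20 when stopped at the corner; the short leg can be entered above about 0.17. The lever stays where it is left; about 3 N at the knob moves it, and the slot's edges stop it
- sideways (a joint): tilt of the lever along the console's y, rad; about 0 in the long leg, grows towards +y; about 0.34 when stopped at the end of the short leg
- spray_can: loose white and blue can, 64 mm in diameter, 170 mm high, standing; origin at the centre of its underside
- oil_bottle: loose black bottle with a yellow label and red cap, 60 mm in diameter, 140 mm high, standing; origin at the centre of its underside
- socket: loose steel socket, 26 mm in diameter, 38 mm high, standing; origin at the centre of its underside
- screwdriver: loose red-handled screwdriver lying on the bench; origin under its middle, x along it

How it is judged:
By the outcome, as a careful person would: the job done as asked, in the order asked, and still so for the second after the job is handed in, with the robot touching nothing.
It also fails if it takes over 35 s, if anything falls off the work surface, if the arm or the gripper's body presses on something with over 40 N, if the wrist force passes 120 N, or if a joint passes its speed limit or range.

## Working session

There is one attempt and no reset: what is moved stays moved. The work goes in short steps, Python scripts to look and compute and a tool call to move; the robot and the scene stay as the last step left them, time stands still between calls to the robot, and variables do not carry over. Pictures are saved under pics/ and viewed, at most 10 in all, crops included, and the job is handed in when it is done.

Besides the shell and the picture viewer there is one more tool, called after "Request:" as name(argument=value, ...), one argument or row to a line, values as JSON. step_arm: Moves the arm, as the interface text tells. Its arguments: {"type":"object","properties":{"rows":{"type":"array"},"claw":{"type":"number"}},"required":["rows"]}

```bash
mkdir -p pics
cat > h.py <<'E'
import numpy as np, cv2
from workcell import bot
def cloud(n,d):
    p=bot.camera_params(n); v,u=np.mgrid[0:384,0:512]
    x=(u-p['cx'])/p['fx']*d; y=(v-p['cy'])/p['fy']*d
    T=np.array(p['pose']); P=np.stack([x,-y,-d],-1)
    return P@T[:3,:3].T+T[:3,3]
E
python3 - <<'E'
from h import *
o=bot.get_obs(); print(o['clock'],o['eef_pos'],o['tool_rot'],o['grip_width'])
ims=[]
for n in ['top','scene']:
    im,d=bot.camera(n); ims.append(im); W=cloud(n,d); np.save(n+'.npy',W); np.save(n+'im.npy',im)
    print(n,np.array(bot.camera_params(n)['pose']).round(3).tolist())
    for t in ['knob','console','corner','spray_can','oil_bottle','socket','screwdriver']:
        for r in bot.trace(t,n)[:2]:
            m=r['pixels']&(d>0); 
            if m.sum(): print(n,t,round(r['score'],2),np.round(r['uv']),m.sum(),np.median(W[m],0).round(3),W[m].max(0).round(3),W[m].min(0).round(3))
cv2.imwrite('pics/a.png',cv2.resize(np.vstack(ims)[:,:,::-1],(512,768))[:600*2])
cv2.imwrite('pics/top.png',cv2.resize(ims[0][:,:,::-1],(800,600)));cv2.imwrite('pics/scene.png',cv2.resize(ims[1][:,:,::-1],(800,600)))
E
```

```text
0.0 [0.19948241 0.45797252 0.30302329] [ 2.03958527e-01  9.78978985e-01 -1.00775467e-03 -2.23428230e-04] 0.08557368949521252
top [[0.019, 0.995, -0.102, 0.479], [-0.999, 0.016, -0.029, 0.059], [-0.027, 0.103, 0.994, 0.972], [0.0, 0.0, 0.0, 1.0]]
top knob 0.5 [282. 233.] 190 [0.481 0.014 0.228] [0.497 0.029 0.233] [ 0.467 -0.006  0.148]
top console 0.69 [272. 227.] 7792 [0.49  0.029 0.15 ] [0.624 0.138 0.233] [ 0.363 -0.089 -0.004]
top corner 0.88 [276. 227.] 7928 [0.49  0.029 0.15 ] [0.626 0.137 0.233] [ 0.363 -0.089 -0.003]
top spray_can 0.66 [209. 243.] 819 [0.463 0.167 0.17 ] [0.494 0.204 0.175] [0.431 0.141 0.012]
top oil_bottle 0.89 [339. 207.] 614 [ 0.541 -0.121  0.098] [ 0.571 -0.102  0.144] [ 0.515 -0.16   0.001]
top socket 0.44 [337. 256.] 99 [ 0.431 -0.132  0.037] [ 0.442 -0.122  0.042] [ 0.419 -0.145  0.004]
top screwdriver 0.96 [288. 156.] 461 [ 0.684 -0.003  0.023] [0.705 0.134 0.029] [ 0.666 -0.064 -0.001]
scene [[0.969, 0.189, -0.16, 0.419], [-0.247, 0.72, -0.648, -0.522], [-0.007, 0.667, 0.745, 0.835], [0.0, 0.0, 0.0, 1.0]]
scene knob 0.82 [223. 210.] 353 [0.481 0.002 0.216] [0.496 0.061 0.233] [ 0.467 -0.005  0.149]
scene console 0.7 [234. 236.] 10400 [ 0.486 -0.022  0.15 ] [0.631 0.263 0.233] [ 0.36  -0.131 -0.002]
scene corner 0.91 [230. 240.] 10390 [ 0.485 -0.022  0.15 ] [0.631 0.264 0.233] [ 0.36  -0.073 -0.003]
scene spray_can 0.68 [201. 172.] 807 [0.461 0.153 0.163] [0.5   0.375 0.174] [0.431 0.137 0.   ]
scene oil_bottle 0.69 [273. 299.] 1220 [ 0.54  -0.152  0.092] [ 0.585 -0.071  0.143] [ 0.514 -0.167 -0.001]
scene socket 0.54 [217. 323.] 198 [ 0.429 -0.145  0.036] [ 0.443 -0.12   0.042] [ 0.417 -0.151  0.001]
scene screwdriver 0.74 [320. 251.] 521 [ 0.684 -0.016  0.023] [0.707 0.131 0.03 ] [ 0.666 -0.069 -0.004]
scene screwdriver 0.52 [272. 301.] 1324 [ 0.54  -0.151  0.089] [ 0.594 -0.055  0.143] [ 0.514 -0.167 -0.002]
```

View pics/top.png

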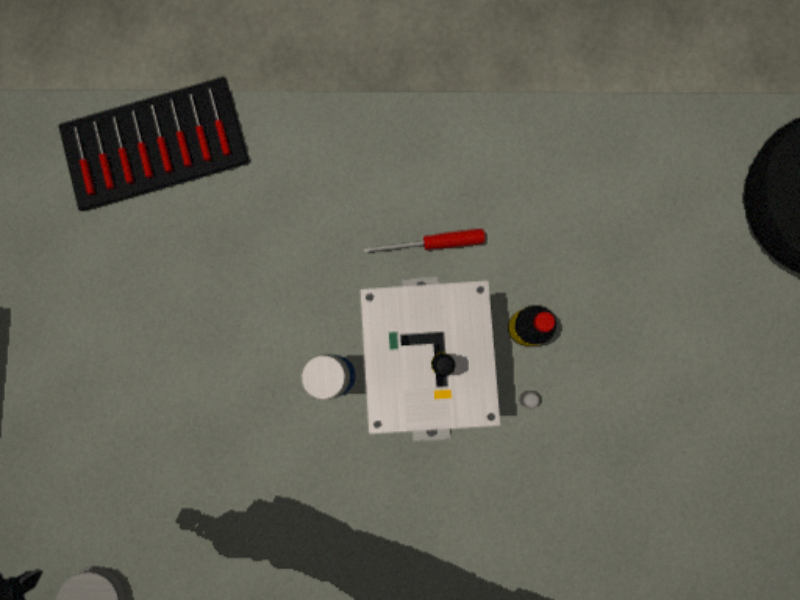

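View pics/scene.png

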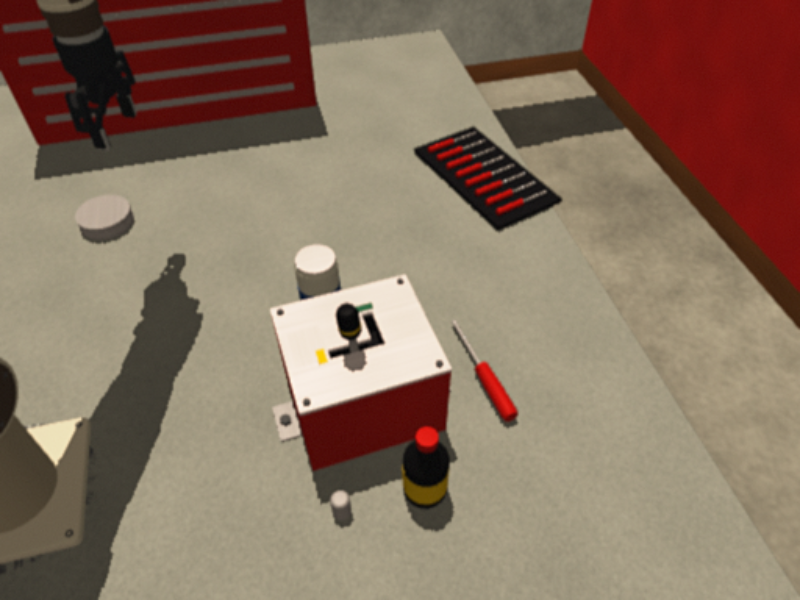

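Run:
```python
from h import *
for n in ['top','scene']:
    W=np.load(n+'.npy'); im=np.load(n+'im.npy').astype(int)
    m=(abs(W[...,2]-.15)<.006)&(W[...,0]>.34)&(W[...,0]<.65)&(abs(W[...,1])<.17)
    r,g,b=im[...,0],im[...,1],im[...,2]
    P=W[m][:,:2].astype(np.float32)*1000
    print(n,m.sum(),cv2.minAreaRect(P), cv2.boxPoints(cv2.minAreaRect(P)).round())
    for nm,c in [('green',(g>r+40)&(g>b+30)),('yellow',(r>b+70)&(g>b+60)&(abs(r-g)<70))]:
        k=m&c
        if k.sum(): print(nm,k.sum(),np.median(W[k],0).round(4))
    k=(W[...,2]>.17)&(W[...,0]>.45)&(W[...,0]<.52)&(abs(W[...,1])<.06)
    print('knob',k.sum(),W[k].min(0).round(3),W[k].max(0).round(3)); t=k&(W[...,2]>.226); print(W[t].mean(0))
```

```text
top 7215 ((491.28021240234375, 50.79944610595703), (200.21482849121094, 222.6005401611328), 4.803470134735107) [[382. 153.]
 [401. -68.]
 [600. -52.]
 [582. 170.]]
yellow 61 [0.4408 0.0106 0.1507]
knob 1023 [ 0.467 -0.001  0.197] [0.497 0.059 0.972]
[0.47889867 0.05337333 0.87355002]
scene 6138 ((490.87506103515625, 52.861183166503906), (200.35340881347656, 235.5739288330078), 4.773406505584717) [[381. 162.]
 [401. -73.]
 [601. -56.]
 [581. 179.]]
green 17 [0.5144 0.0763 0.151 ]
yellow 55 [0.4412 0.0075 0.1514]
knob 320 [ 0.467 -0.005  0.171] [0.498 0.021 0.233]
[0.4802891  0.00831145 0.22977164]
```

The top view shows the console turned about 5°, with the yellow mark towards the robot at (443,394) and the green mark on the left at (393,340). The knob is in the long leg at (443,365). The can stands on the left at (326,377), and the bottle and socket are on the right. The scene view agrees.

```bash
cat >> h.py <<'E'
from scipy.spatial.transform import Rotation as R
def setup():
    W=np.load('top.npy'); m=(abs(W[...,2]-.15)<.006)&(W[...,0]>.34)&(W[...,0]<.65)&(W[...,1]>-.1)&(W[...,1]<.118)
    P=W[m][:,:2]
    th=np.deg2rad(4.79); c=np.array([np.cos(th),np.sin(th)]); s=np.array([-c[1],c[0]])
    x=P@c; y=P@s
    lo,hi=np.percentile(x,[.3,99.7]); y0=np.percentile(y,.4); y1=np.percentile(y,99.6)
    x0=(lo+hi)/2; return th,c,s,(x0*c+(y0+.075)*s),(lo,hi,y0,y1)
th,c,s,O,ext=setup()
def tocon(p): p=np.asarray(p)[:2]-O; return 1000*np.array([p@c,p@s])
def shift(q,z,base=None):
    "console xy mm, TCP z mm -> tool shift mm from the current pose"
    o=bot.get_obs(); w=np.r_[O+(q[0]*c+q[1]*s)/1000,z/1000]
    return (R.from_quat(o['tool_rot']).inv().apply(w-o['eef_pos'])*1000).round(1)
E
python3 - <<'E'
from h import *
print(O,ext,np.ptp(ext[:2]),np.ptp(ext[2:]))
W=np.load('top.npy');im=np.load('topim.npy').astype(int)
for n in ['top','scene']:
    W=np.load(n+'.npy'); k=(W[...,2]>.18)&(W[...,2]<.24)&(W[...,0]>.45)&(W[...,0]<.52)&(abs(W[...,1])<.04)
    C=np.array([tocon(p) for p in W[k]]); print(n,C.min(0),C.max(0),C[W[k][:,2]>.227].mean(0))
W=np.load('scene.npy')
print(tocon([.441,.009]),tocon([.5144,.0763]))
for q,z in [((-60,0),304),((-60,0),262)]: print(shift(q,z))
o=bot.get_obs();print(R.from_quat(o['tool_rot']).as_matrix().round(3))
E
```

```text
[0.49423854 0.01557275] (np.float64(0.39439247754685947), np.float64(0.5932330586434016), np.float64(-0.10075249406914573), np.float64(0.07712057331614122)) 0.19884058109654212 0.17787306738528696
top [-27.25679533 -15.15074659] [ 3.03879553 13.95813516] [-13.3237025   -0.49140714]
scene [-27.86570375 -19.81718621] [2.76386024 6.24540556] [-14.28129433  -5.47211376]
[-53.60144797  -2.10416816] [25.16201266 58.83159531]
[-3.941e+02 -3.168e+02 -1.000e-01]
[-394.1 -316.8   41.9]
[[-0.917  0.399  0.   ]
 [ 0.399  0.917 -0.   ]
 [-0.     0.    -1.   ]]
```

Request:
step_arm(
  rows=[
    [[-60,-48,0],-3],
    [[-110,-88,0],-6],
    [[-150,-120,0],-9],
    [[-190,-152,0],-12],
    [[-230,-184,0],-15],
    [[-270,-216,0],-18],
    [[-310,-248,0],-22],
    [[-350,-281,0],-25],
    [[-380,-305,0],-28],
    [[-394,-317,0],-28],
    [[-394,-317,0],-28],
    [[-394,-317,0],-28],
  ],
  claw=1,
)

```text
clock: 2.3
eef_pos: [0.434, 0.0108, 0.3039]
tool_rot: [-0.039, 0.999, 0.0, -0.0]
ft_force: [0.3, -0.5, 0.5]
grip_width: -0.0001
grasp_force: 0.0
```

Run:
```python
from h import *
o=bot.get_obs();print(o['clock'],o['eef_pos'],tocon(o['eef_pos']),o['grip_width'],o['joint_pos'],o['ft_force']); M=R.from_quat(o['tool_rot']).as_matrix();print(M[:2,:2].round(3),th)
for q,z in [((-60,0),262),((0,0),262)]: print(shift(q,z))
```

```text
2.3 [0.43396732 0.01084259 0.30388144] [-60.4557006    0.31923834] -8.165668995768107e-05 [ 2.47825711e-02  1.10501103e-01 -1.54549955e-01  1.30611899e+00
  3.70424676e-04 -5.33560979e-02] [ 0.29978589 -0.53938073  0.53807276]
[[-0.997 -0.078]
 [-0.078  0.997]] 0.08360127117052839
[-0.5 -0.3 41.9]
[-60.5  -0.   41.9]
```

Request:
step_arm(
  rows=[
    [[0,0,20],0],
    [[0,0,42],0],
    [[-10,0,42],0],
    [[-20,0,42],0],
    [[-27,0,42],0],
    [[-34,0,42],0],
    [[-40,0,42],0],
    [[-46,0,42],0],
    [[-52,0,42],0],
    [[-58,0,42],0],
    [[-62,0,42],0],
    [[-62,0,42],0],
  ],
)

```text
clock: 3.8
eef_pos: [0.4966, 0.0153, 0.2617]
tool_rot: [-0.039, 0.999, 0.0, 0.0]
ft_force: [-0.4, -0.3, -0.0]
grip_width: -0.0002
grasp_force: 0.3
```

Run:
```python
from h import *
o=bot.get_obs();print(o['clock'],tocon(o['eef_pos']),o['eef_pos'][2],o['ft_force'])
ims=[]
for n in ['top','scene']:
    im,d=bot.camera(n); ims.append(im); W=cloud(n,d)
    for r in bot.trace('knob',n)[:2]:
        m=r['pixels']&(d>0)&(W[...,2]>.17)
        if m.sum():
            C=np.array([tocon(p) for p in W[m]]); print(n,r['score'],r['uv'],m.sum(),C.min(0),C.max(0),np.median(C,0),W[m][:,2].max())
cv2.imwrite('pics/b.png',np.hstack([cv2.resize(i[120:320,150:350,::-1],(400,400)) for i in ims]))
```

```text
3.8 [ 2.31348475 -0.46512127] 0.2616791842911219 [-0.41109418 -0.3380803  -0.0352102 ]
scene 0.81 [244.8, 205.3] 223 [ 14.11827471 -20.2540996 ] [43.44550654  4.63365591] [ 30.70649737 -15.25382281] 0.23047426840295537
```

View pics/b.png

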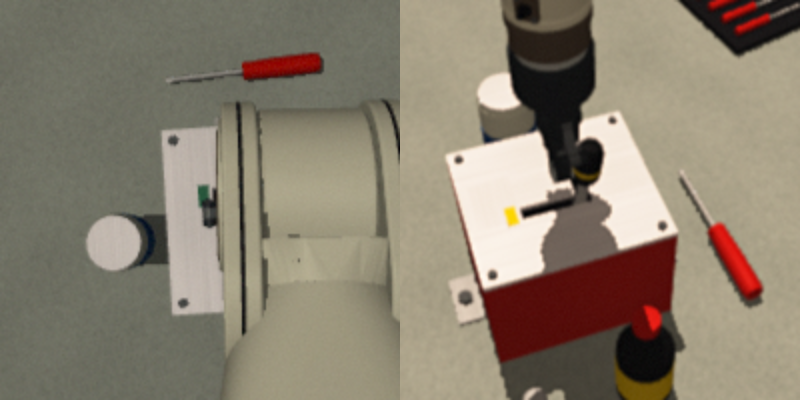

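In the right half, the shut fingers are behind the knob, which is at (588,160) and close to the corner. I'll push it on in small steps.

Request:
step_arm(
  rows=[
    [[-3,0,0],0],
    [[-6,0,0],0],
    [[-6,0,0],0],
  ],
)

```text
clock: 4.38
eef_pos: [0.5021, 0.0157, 0.2616]
tool_rot: [-0.039, 0.999, -0.0, -0.0]
ft_force: [-2.4, 0.2, -1.2]
grip_width: 0.0003
grasp_force: 0.8
```

Request:
step_arm(
  rows=[
    [[-2,0,0],0],
    [[-2,0,0],0],
  ],
)

```text
clock: 4.62
eef_pos: [0.5038, 0.0159, 0.2616]
tool_rot: [-0.039, 0.999, 0.0, -0.001]
ft_force: [-4.3, -0.3, -0.9]
grip_width: -0.0001
grasp_force: 1.3
```

Request:
step_arm(
  rows=[
    [[-1,0,0],0],
    [[-1,0,0],0],
  ],
)

```text
clock: 4.88
eef_pos: [0.5042, 0.0159, 0.2615]
tool_rot: [-0.039, 0.999, -0.0, -0.001]
ft_force: [-5.5, -0.1, -1.2]
grip_width: -0.0002
grasp_force: 2.3
```

Request:
step_arm(
  rows=[
    [[-1,0,0],0],
    [[-1,0,0],0],
  ],
)

```text
clock: 5.12
eef_pos: [0.5046, 0.0159, 0.2614]
tool_rot: [-0.039, 0.999, -0.0, -0.002]
ft_force: [-7.3, -0.4, 0.6]
grip_width: 0.0
grasp_force: 3.3
```

Run:
```python
from h import *
o=bot.get_obs();print(o['clock'],tocon(o['eef_pos']),o['eef_pos'][2],o['ft_force'])
im,d=bot.camera('scene'); W=cloud('scene',d)
for r in bot.trace('knob','scene')[:1]:
        m=r['pixels']&(d>0)&(W[...,2]>.17)
        C=np.array([tocon(p) for p in W[m]]); print(r['score'],r['uv'],m.sum(),C.min(0),C.max(0),np.median(C,0),W[m][:,2].max())
```

```text
5.125 [10.30955545 -0.50343523] 0.2614420867414413 [-7.26012108 -0.42078623  0.59096066]
0.69 [249.0, 205.7] 219 [ 22.35632283 -19.44415999] [50.49293763  5.05471733] [ 37.83239663 -15.09498045] 0.22885847636589285
```

Request:
step_arm(
  rows=[
    [[12,0,0],0],
    [[26,0,0],0],
    [[26,-25,0],0],
    [[26,-52,0],0],
    [[0,-52,0],0],
    [[-24,-52,0],0],
    [[-24,-45,0],0],
    [[-24,-38,0],0],
    [[-24,-31,0],0],
    [[-24,-25,0],0],
    [[-24,-20,0],0],
    [[-24,-20,0],0],
  ],
)

```text
clock: 6.72
eef_pos: [0.5315, -0.0014, 0.262]
tool_rot: [-0.039, 0.999, 0.001, 0.0]
ft_force: [-0.1, -1.4, 0.7]
grip_width: 0.0
grasp_force: 0.4
```

```bash
cat > k.py <<'E'
from h import *
import sys
o=bot.get_obs();print(o['clock'],tocon(o['eef_pos']),o['eef_pos'][2],o['ft_force'])
ims=[]
for n in ['top','scene']:
    im,d=bot.camera(n); W=cloud(n,d); ims.append(im)
    for r in bot.trace('knob',n)[:1]:
        m=r['pixels']&(d>0)&(W[...,2]>.17)
        if m.sum(): C=np.array([tocon(p) for p in W[m]]); print(n,r['score'],r['uv'],m.sum(),C.min(0),C.max(0),np.median(C,0),W[m][:,2].max())
cv2.imwrite('pics/%s.png'%sys.argv[1],np.hstack([cv2.resize(i[120:320,150:350,::-1],(400,400)) for i in ims]))
E
python3 k.py c
```

```text
6.725 [ 35.72409205 -20.01298655] 0.2620340200051385 [-0.05094181 -1.38443001  0.73419073]
scene 0.69 [242.1, 211.7] 63 [ 20.225228   -29.40879989] [29.13223122 10.66642706] [24.65229217 -1.6074544 ] 0.21520671464500896
```

View pics/c.png

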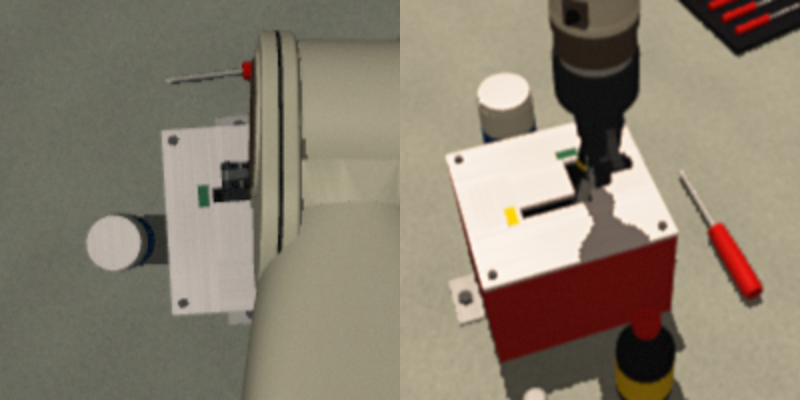

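The fingers are now on the knob's -y side, with the knob mostly hidden behind them near (585,170). I'll push sideways.

Request:
step_arm(
  rows=[
    [[0,6,0],0],
    [[0,12,0],0],
    [[0,18,0],0],
    [[0,24,0],0],
    [[0,30,0],0],
    [[0,35,0],0],
    [[0,40,0],0],
    [[0,40,0],0],
  ],
)

```text
clock: 7.92
eef_pos: [0.5285, 0.0389, 0.2621]
tool_rot: [-0.039, 0.999, 0.001, 0.0]
ft_force: [-1.1, -1.1, -0.3]
grip_width: -0.0001
grasp_force: 0.3
```

```bash
python3 k.py d
```

```text
7.925 [36.06287891 20.34600475] 0.2621080818085197 [-1.10242882 -1.13928785 -0.280547  ]
scene 0.67 [235.9, 200.2] 72 [19.98717129 26.80490383] [28.41362095 48.42157043] [24.32087027 37.59441214] 0.21458272548843282
```

View pics/d.png

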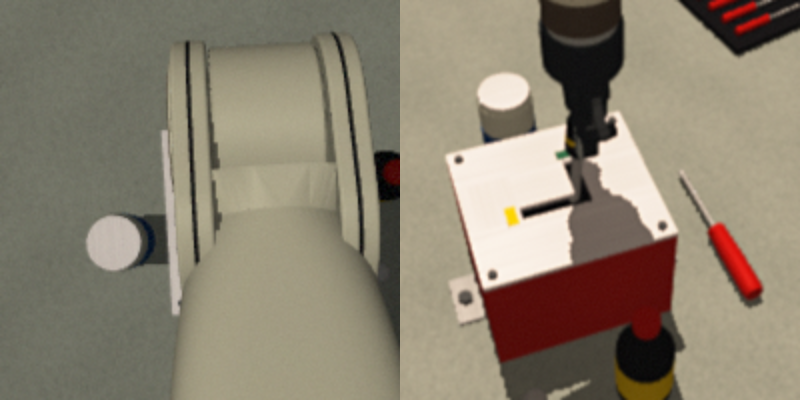

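The knob follows along the short leg, now near (572,150) beside the green mark. I'll finish in small steps and watch the force.

Request:
step_arm(
  rows=[
    [[0,3,0],0],
    [[0,6,0],0],
    [[0,6,0],0],
  ],
)

```text
clock: 8.5
eef_pos: [0.528, 0.0441, 0.2618]
tool_rot: [-0.039, 0.999, 0.0, -0.0]
ft_force: [0.0, -1.7, -1.2]
grip_width: 0.0
grasp_force: 0.8
```

Request:
step_arm(
  rows=[
    [[0,2,0],0],
    [[0,2,0],0],
  ],
)

```text
clock: 8.75
eef_pos: [0.5277, 0.046, 0.2618]
tool_rot: [-0.039, 0.999, 0.0, -0.0]
ft_force: [-0.5, -2.5, -0.0]
grip_width: -0.0
grasp_force: 1.0
```

Request:
step_arm(
  rows=[
    [[0,2,0],0],
    [[0,2,0],0],
  ],
)

```text
clock: 9.0
eef_pos: [0.5276, 0.048, 0.2619]
tool_rot: [-0.039, 0.999, 0.0, -0.0]
ft_force: [-0.3, -2.0, -0.1]
grip_width: 0.0003
grasp_force: 0.9
```

Request:
step_arm(
  rows=[
    [[0,2,0],0],
    [[0,2,0],0],
  ],
)

```text
clock: 9.25
eef_pos: [0.5275, 0.0501, 0.2619]
tool_rot: [-0.039, 0.999, 0.0, -0.0]
ft_force: [-0.6, -2.3, -0.2]
grip_width: 0.0002
grasp_force: 0.9
```

Request:
step_arm(
  rows=[
    [[0,1,0],0],
    [[0,1,0],0],
  ],
)

```text
clock: 9.5
eef_pos: [0.5274, 0.0509, 0.2619]
tool_rot: [-0.039, 0.999, -0.0, -0.0]
ft_force: [-1.0, -2.3, -0.5]
grip_width: 0.0
grasp_force: 1.2
```

Request:
step_arm(
  rows=[
    [[0,1,0],0],
    [[0,1,0],0],
  ],
)

```text
clock: 9.75
eef_pos: [0.5274, 0.0519, 0.2619]
tool_rot: [-0.039, 0.999, 0.0, 0.0]
ft_force: [-0.7, -2.1, -0.4]
grip_width: -0.0006
grasp_force: 1.2
```

Request:
step_arm(
  rows=[
    [[0,1.5,0],0],
    [[0,1.5,0],0],
  ],
)

```text
clock: 10.0
eef_pos: [0.5272, 0.0533, 0.2619]
tool_rot: [-0.039, 0.999, -0.0, -0.0]
ft_force: [0.3, -3.3, 0.2]
grip_width: 0.0003
grasp_force: 1.5
```

Request:
step_arm(
  rows=[
    [[0,1.5,0],0],
    [[0,1.5,0],0],
  ],
)

```text
clock: 10.25
eef_pos: [0.5272, 0.054, 0.2618]
tool_rot: [-0.039, 0.999, -0.001, -0.0]
ft_force: [-0.2, -5.9, -2.3]
grip_width: -0.0
grasp_force: 2.7
```

Request:
step_arm(
  rows=[
    [[0,1.5,0],0],
    [[0,1.5,0],0],
  ],
)

```text
clock: 10.5
eef_pos: [0.5271, 0.0545, 0.2617]
tool_rot: [-0.038, 0.999, -0.002, -0.0]
ft_force: [0.6, -9.2, -1.6]
grip_width: 0.0001
grasp_force: 4.1
```

```bash
python3 k.py e
```

```text
10.5 [36.00175261 36.0673041 ] 0.26173216962472445 [ 0.60852008 -9.19362528 -1.62226591]
scene 0.76 [232.5, 194.8] 91 [18.71260304 36.69968586] [33.13521244 64.49485848] [24.12790023 49.74241935] 0.21258625065527648
```

View pics/e.png

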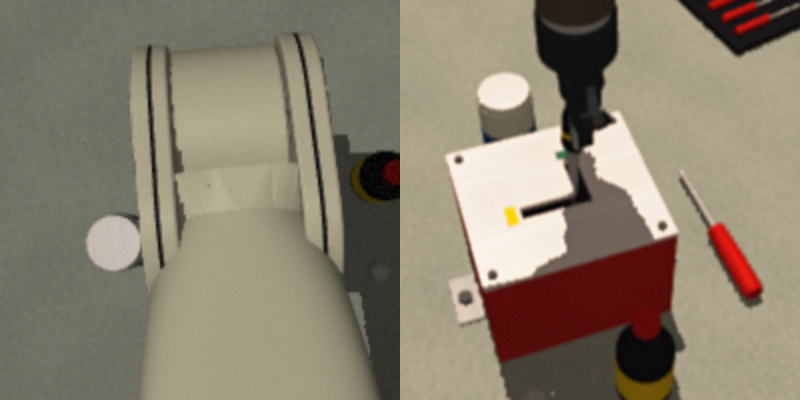

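The force is rising against the end stop and the knob is beside the green mark. I'll give one more firm nudge, then back away.

Request:
step_arm(
  rows=[
    [[0,2,0],0],
    [[0,2,0],0],
  ],
)

```text
clock: 10.95
eef_pos: [0.527, 0.0552, 0.2617]
tool_rot: [-0.038, 0.999, -0.004, -0.0]
ft_force: [0.8, -12.3, -1.8]
grip_width: -0.0
grasp_force: 6.0
```

Request:
step_arm(
  rows=[
    [[0,-15,0],0],
    [[0,-50,0],0],
    [[0,-60,-30],0],
    [[0,-60,-60],0],
    [[0,-110,-60],0],
    [[0,-160,-60],0],
    [[40,-200,-60],0],
    [[80,-240,-60],0],
    [[80,-260,-60],0],
    [[80,-260,-60],0],
  ],
)

```text
clock: 12.2
eef_pos: [0.4681, -0.2081, 0.3223]
tool_rot: [-0.038, 0.999, 0.0, 0.001]
ft_force: [-0.2, 0.6, 0.2]
grip_width: -0.0001
grasp_force: 0.0
```

```bash
python3 k.py f; python3 -c "
from h import *
a,b=.2,.34
print(185*np.cos(b)*np.sin(a),185*np.sin(b),'top',211*np.cos(b)*np.sin(a),211*np.sin(b),20+211*np.cos(b)*np.cos(a))
im,d=bot.camera('top');W=cloud('top',d);k=(W[...,2]>.18)&(W[...,2]<.24);C=(W[...,:2]-O)@np.array([c,s]).T*1000
k&=(abs(C[...,0])<60)&(abs(C[...,1]-50)<60);print(k.sum(),C[k].min(0),C[k].max(0),C[k&(W[...,2]>.203)].mean(0),W[k][:,2].max())"
```

```text
12.2 [ -44.76811777 -220.68460242] 0.3223299941267486 [-0.21371523  0.59119994  0.16632728]
top 0.54 [250.0, 210.5] 235 [19.54531553 41.31466205] [51.9095419  77.89924946] [34.77484434 60.42391038] 0.2195902652790559
scene 0.73 [211.3, 253.6] 87 [ -89.37262197 -263.81094154] [  -7.64955861 -206.63291793] [ -80.91419568 -230.90575103] 0.5048631660767429
34.64984112332109 61.69511204605067 top 39.51954852443648 70.36577644171184 214.95605348431667
240 [19.48135284 41.0393108 ] [52.05582881 77.85641677] [37.66663995 63.957526  ] 0.22001379892901285
```

View pics/f.png

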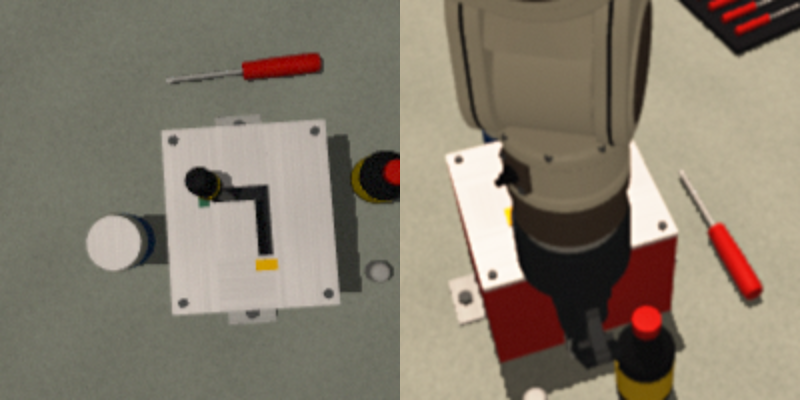

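```bash
cat > fit.py <<'E'
from h import *
from scipy.optimize import least_squares
def pts(W,lo,hi):
    C=np.dstack([(W[...,:2]-O)@np.array([c,s]).T*1000,W[...,2]*1000])
    k=(C[...,2]>170)&(C[...,2]<240)&(C[...,0]>lo[0])&(C[...,0]<hi[0])&(C[...,1]>lo[1])&(C[...,1]<hi[1]); return C[k]
def res(P,a,b,off):
    u=np.array([np.cos(b)*np.sin(a),np.sin(b),np.cos(b)*np.cos(a)]); Q=P-[off[0],off[1],20]
    t=Q@u; r=np.linalg.norm(Q-np.outer(t,u),axis=1); h=t-185
    # capped cylinder sdf with tapered top (radius 15 -> about 10)
    rad=15-np.clip(h-16,0,10)*.5
    d=np.where(abs(r-rad)<abs(h-26),r-rad,h-26); return d
P0=pts(np.load('top.npy'),(-40,-25),(15,25)); P1=pts(np.load('scene.npy'),(-40,-25),(15,25))
im,d=bot.camera('top'); P2=pts(cloud('top',d),(5,25),(65,95))
f=lambda p:np.r_[res(P0,p[0],0,p[2:4]),res(P2,p[1],p[4],p[2:4])]
for g in [(-.07,.2,0,0,.34),(-.07,.2,0,0,.25)]:
    r=least_squares(f,g,loss='soft_l1'); print(r.x.round(4),r.cost/len(r.fun),len(P0),len(P2))
f=lambda p:res(P2,p[0],p[1],(0,0)); r=least_squares(f,(.2,.34),loss='soft_l1'); print(r.x)
E
python3 fit.py
```

```text
[-0.0653  0.2103 -0.2865 -0.8388  0.3393] 0.23214705955767687 193 244
[-0.0653  0.2103 -0.2865 -0.8388  0.3393] 0.23214705955772638 193 244
[0.20872799 0.33538678]
```

The fit gives sideways ≈ 0.339, so the lever is home. The objects haven't moved and the arm is clear.

```bash
python3 -c "
from workcell import bot
print(bot.job_done())"
```

```text
the job is handed in; nothing more can be done
None
```

I pushed the gear lever along to the corner and then sideways home to the green-mark end (measured sideways tilt about 0.34 rad); the arm is clear, the loose objects stand where they were in the last picture, and I handed the job in at about 12.5 s on the robot's clock.

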